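Close the hold-down strap and lock it with the hairpin clip

TASK

Swing the hinged steel strap down over the light meter until it is fully closed, with its slotted end around the upright pin. Then lock it: push the hairpin spring clip sideways onto the pin, between the strap and the pin's head, until it snaps fully home, and let go of it there. Stop pushing once it has snapped: never press the clip's brittle nose with more than about 10 N. Leave the other things on the table alone.

Things in the scene. Friction and masses are not known exactly. Their poses are not given: they have to be found in the camera images.
- stand: Fixed stand: base plate 190 x 100 x 10 mm with a black light meter (top 56 mm up), the upright pin at its -x end, the strap's hinge at its +x end. Origin: centre of the plate's underside; x from pin end to hinge end, z up. Upright cheeks (tops 62 mm up, inner faces y = +-28 mm, x = -65 to -41 mm) flank the pin: the clip goes in from the -x end, moving along the stand's +x.
- strap (a joint): Steel strap's hinge, rad: 0 = fully closed, level (hard stop); grows as the free end swings up; starts at 0.5 to 0.9. Axis along stand y at stand x = +80, z = 62 mm. It stays where left; pressing it down 50 mm from the hinge takes under 6 N until the stop. Closed: a bar 30 mm wide, top 68 mm above the table, runs to stand x = -15 mm, then steps down to the tongue.
- strap_press (a point): Point on the top of the strap's bar, on its centre line, 50 mm from the hinge axis (and 6 mm above it when closed): a good place to press it down; the bar ends 95 mm from the hinge. Moves with the strap.
- tongue (a point): Top of the strap's tongue in the middle of its slot. The tongue is 42 mm wide, 6 mm thick, from stand x = -97 to -12 mm when closed, its top then 42 mm above the table; the pin stands in its 16 mm wide slot. The clip's legs run in just above the tongue. Moves with the strap.
- pin: Smooth upright steel pin, shank 10 mm thick; head 14 mm wide, 6 mm high. Origin on its axis, level with the closed tongue's top (42 mm above the table); the head's underside is 15 mm above: the clip goes into that gap. The pin floats: pushed along stand x it creeps off at about 3 N drag for 0 to 24 mm, then meets a hard stop; how far is not known and must be felt. Rigid in y.
- clip: Hairpin spring clip lying flat: grey grip block 36 x 20 x 24 mm (x, y, z) with two sprung legs of 5 mm steel wire, centre line 4 mm above the underside, reaching 59 mm ahead of the origin. Origin: centre of the block's underside; x along the legs to the open mouth, z up. Grip it by the block's sides, 20 mm apart in y. About 50 g.
- clip_seat (a point): Centre of the clip's pocket, 32 mm ahead of its origin, 4 mm up: the pin's axis is here when home. The mouth (24 mm) narrows to a 3.4 mm throat (a hump in each sprung leg) 6.5 mm ahead of this point. Pushing it over the pin takes a peak of 7 to 15 N, which drops suddenly to about zero as the clip snaps and draws itself home; pushed further, the nose bears on the pin and the force rises again.
- clip_nose: Brittle plastic nose on the front of the clip's block, between the legs, 8 mm wide and high; the pocket's back stop. Origin at the middle of its front face, 27 mm ahead of the clip's origin, 4 mm up. Takes about 10 N at most.
- wire_key: Bystander: plain stiff U of 6 mm steel wire, 87 x 42 mm, lying flat, no grip block; not the clip. Origin inside the U at table height.
- tripod_plate: Bystander: black quick-release plate 50 x 42 x 9 mm with a short screw up. Origin at the centre of its underside.
- lens_cap: Bystander: black lens cap, 68 mm across, 16 mm high, open side up. Origin at the centre of its underside.
- driver: Bystander: screwdriver lying down. Origin on its axis at table height.
- detector: Bystander: aluminium detector head 44 mm across, 43 mm high with a white dome. Origin at the centre of its underside.
- wipe_jar: Bystander: white jar 60 mm across, 85 mm high. Origin at the centre of its underside.

How it is judged (in metres and radians):
On the way, in this order (a step that is already met when the one before it is completed fails the run):
1. the strap is swung fully down (hinge below 0.05 rad) (value of joint strap below 0.05 rad), for 0.2 s.
2. with the strap closed, the clip is snapped home: pocket centre within 3 mm of the pin's axis seen from above, between strap and head (value of joint strap below 0.05 rad and horizontal distance between clip_seat and pin below 0.003 m and z of clip_seat in the frame of pin between 0 and 0.015 m and angle between clip's own z axis and vertical below 0.3 rad), for 0.2 s.
At the end, for the whole second after the job is handed in: The strap is closed (within 0.05 rad), the clip sits home on the pin (pocket centre within 3 mm of the pin's axis seen from above, at a height between the strap's tongue and the head, level to within 0.3 rad), at rest and let go of (all of step 2 and linear speed of clip below 0.02 m/s and contact force between the fingers and clip below 0.1 N); the robot touches nothing.
It fails at once if the clip's nose is pressed with more than 12 N (contact force between anything else and clip_nose above 12 N).
It fails at once if a bystander is moved by more than 40 mm (distance of any of wire_key, tripod_plate, lens_cap, driver, detector, wipe_jar from where it was at the start of the episode above 0.04 m).
It also fails if it takes over 64 s, if anything falls off the work surface, if the arm or the gripper's body presses on something with over 40 N, if the wrist force passes 120 N, or if a joint passes its speed limit or range.

ROBOT

A 6-joint arm with a two-finger parallel gripper is mounted at the origin on the work surface. World frame = base frame: x ahead of the robot, y to its left, z up, the work surface at z = 0. Lengths are in mm, angles in rad, forces in N, time in s.
With the tool pointing down it reaches from about 300 to 775 mm from the base axis. Payload 14.6 kg.
Tool frame: the origin (TCP) lies midway between the tips of the shut fingers; the grasp point (between the pads) lies 19 mm behind it (manip.grip_point_offset is the distance from the TCP to the grasp point, in mm); x points along the fingers, z is the direction in which the jaws open and shut, and the axes are right-handed (so a half turn about x gives the same grasp; the last joint's range is limited). The gripper opens to 94 mm and grips with 3 to 60 N. Pads are 16 mm wide; open, the fingers measure 119 mm over their backs; the gripper's body (75 mm by 177 mm) begins 78 mm behind the grasp point.
Start: joints at [-1.406, 0.3, 1.521, -0, 1.321, -0.067], TCP at [126.345, -535.281, 205.446] pointing down, gripper open.
Joint ranges: [-3.03, 3.03], [-0.79, 2.21], [0.23, 2.52], [-1.04, 4.18], [0, 3.07], [-2.55, 2.55]. Speed limits (rad/s): [2.22, 2.22, 2.57, 3.14, 3.14, 3.14].

INTERFACE

Orientations are given as [roll, pitch, yaw] about the fixed x, y, z axes, in that order (R = Rz(yaw) Ry(pitch) Rx(roll)).
In Python, from cell import manip, camera, calibration, order gives the robot as it stands.
- The arm moves only by the tool jog_arm, never from a script. Its arguments are lists of equal length, an entry for each row: "turn": the turn, a rotation vector about the tool's x, y, z in degrees, a list of three; "dp": the shift along the tool's x, y, z in cm, a list of three; "gripper": the closure, from 0 (fully open) to 1 (shut). In form: {"turn": [[ax, ay, az], ...], "dp": [[tx, ty, tz], ...], "gripper": [gripper, ...]}. A call has 1 to 8 rows; each row shifts and turns the pose as measured when the row begins, along the tool's axes as they then stand; what a row does not reach is not made up. A row lasts 1/8 s, in which the tool goes at most 62.5 mm and 10.7 degrees, less where a joint would pass 70% of its speed; a pose out of reach is approached as far as the arm can. A call is refused whole if a number of a shift passes 6.25 or a number of a turn 10.7, either way. A call with a gripper value outside its range is refused whole. The fingers move at their own pace and stop on an object; "grip_force" is the grip in N (left out, the last holds). Time passes only in rows, so rows that do not move let the fingers close. It gives the time, the measured TCP pose, the force and the opening at its end, in the units of the state.
- manip.read_state(): the state, without advancing time (a new reading comes with each control period).
- camera(name): name is "scene" or "top" or "wrist"; returns (picture, depth): 420x560x3 uint8, red, green, blue; 420x560 float32, mm along the optical axis (not along the pixel's ray), 0 where there is no reading.
- calibration(name): a dict with "K" (3x3 intrinsics, pixels), "world_from_camera" (4x4, takes a point from camera to world coordinates). Camera axes: x right, y down, z forward; pixel columns grow to the right and rows downward; lengths in mm; the calibration is good to about 2 mm. The wrist camera is an equidistant fisheye: a pixel r from the principal point sees the ray r / f radians off the axis. A picture is of the moment at which its call begins: read the wrist's pose just before it. calibration takes no time and is no camera call; for the wrist camera it gives the pose at the moment of the call.
- order.sign_off(): hands the job in, once; it reports no verdict.
The state is a dict: "clock": time; "joints": joint angles; "qd": joint speeds; "effort": joint torques, N m; "eef_pos": TCP position; "eef_rot": TCP orientation; "wrist_force": force on the tool from outside, world axes, zero at the start; "moment": the same for the moment, N m; "finger_gap": finger opening in mm.
Only numpy, scipy, OpenCV 4.12 (cv2) and the standard library are available. Lean on these libraries where they do the work, as an engineer would, in place of code of your own. Each camera call takes 0.05 s, during which the arm holds its last target.

## Working session

There is one attempt and no reset: what is moved stays moved. The work goes in short steps, Python scripts to look and compute and a tool call to move; the robot and the scene stay as the last step left them, time stands still between calls to the robot, and variables do not carry over. Pictures are saved under pics/ and viewed, and the job is handed in when it is done.

Besides the shell and the picture viewer there is one more tool, called after ">>>" as name(argument=value, ...), one argument or row to a line, values as JSON. jog_arm: Moves the arm, as the interface text tells. Its arguments: {"type":"object","properties":{"turn":{"type":"array","items":{"type":"array","items":{"type":"number"}}},"dp":{"type":"array","items":{"type":"array","items":{"type":"number"}}},"gripper":{"type":"array","items":{"type":"number"}},"grip_force":{"type":"number"}},"required":["turn","dp","gripper"]}

```bash
mkdir -p pics; ls
python3 - <<'E'
from cell import manip,camera,calibration
import cv2,numpy as np
print(manip.read_state())
for n in ["scene","top","wrist"]:
    c=calibration(n);print(n,c["K"],c["world_from_camera"])
    p,d=camera(n);cv2.imwrite(f"pics/{n}0.png",p[:,:,::-1]);np.savez(f"pics/{n}0.npz",p=p,d=d,K=c["K"],T=c["world_from_camera"])
E
```

```text
pics
{'clock': 0.0, 'joints': array([-1.40558461e+00,  3.00476588e-01,  1.52156480e+00,  2.63948892e-05,
        1.32071093e+00, -6.66359533e-02]), 'qd': array([ 0.00017757, -0.00066195,  0.00011943,  0.00140943,  0.00149961,
       -0.00064441]), 'effort': array([-8.86130438e-04, -5.31805766e+01, -3.52739453e+01,  7.08010560e-02,
        2.43405683e-02, -9.42661518e-05]), 'eef_pos': array([ 126.31885716, -535.03160345,  204.89020963]), 'eef_rot': array([3.0529141 , 1.56963638, 1.71395889]), 'wrist_force': array([-0.1003576 , -0.07736857, -0.36400184]), 'moment': array([ 0.02433001, -0.01080439,  0.00592142]), 'finger_gap': 93.98115886367584}
scene [[395.42910457   0.         285.28978352]
 [  0.         395.42910457 215.57800652]
 [  0.           0.           1.        ]] [[-7.97306594e-01  3.80252233e-01 -4.68732796e-01  9.71228907e+02]
 [ 6.03565462e-01  5.06549544e-01 -6.15724202e-01  5.39275821e+02]
 [ 3.30588103e-03 -7.73831893e-01 -6.33382406e-01  6.76276006e+02]
 [ 0.00000000e+00  0.00000000e+00  0.00000000e+00  1.00000000e+00]]
top [[408.63798851   0.         275.95616444]
 [  0.         408.63798851 208.29172164]
 [  0.           0.           1.        ]] [[ 3.15038911e-03 -9.95547430e-01  9.42092832e-02  4.43721150e+02]
 [-9.99524369e-01 -2.44763885e-04  3.08379019e-02 -3.66538178e+01]
 [-3.06775350e-02 -9.42616257e-02 -9.95074688e-01  1.06085985e+03]
 [ 0.00000000e+00  0.00000000e+00  0.00000000e+00  1.00000000e+00]]
wrist [[325.1922621    0.         275.86560709]
 [  0.         325.1922621  209.365555  ]
 [  0.           0.           1.        ]] [[ 2.30035125e-01 -9.36835954e-01 -2.63481000e-01  2.01904591e+02]
 [-9.73181498e-01 -2.21796900e-01 -6.10238201e-02 -5.17510849e+02]
 [-1.26996016e-03  2.70452456e-01 -9.62732495e-01  3.83961659e+02]
 [ 0.00000000e+00  0.00000000e+00  0.00000000e+00  1.00000000e+00]]
```

View pics/scene0.png

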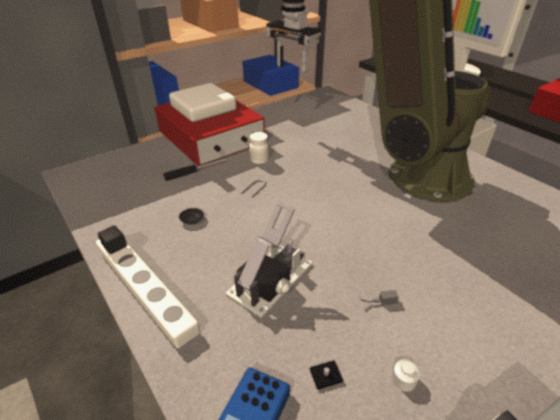

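View pics/top0.png

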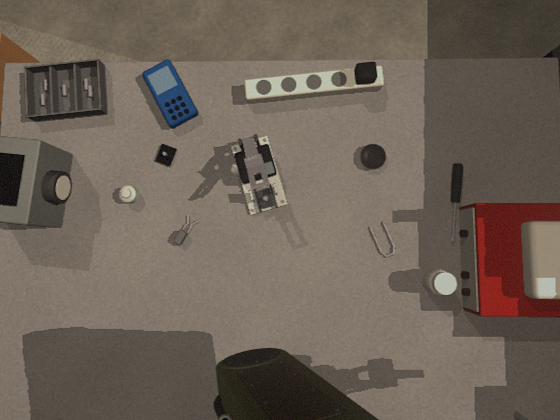

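View pics/wrist0.png

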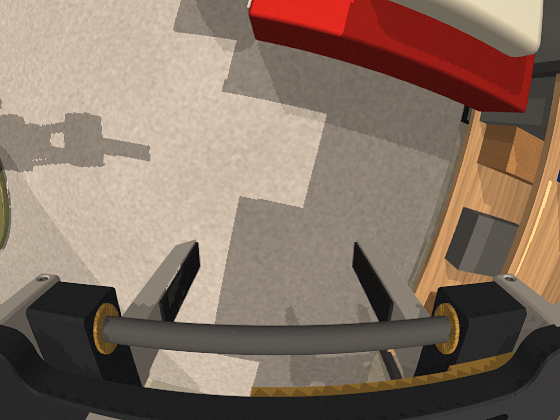

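Run:
```python
import cv2
t=cv2.imread("pics/top0.png");s=cv2.imread("pics/scene0.png")
a=cv2.resize(t[125:255,160:300],None,fx=5,fy=4.5,interpolation=cv2.INTER_CUBIC);cv2.imwrite("pics/a.png",a)
b=cv2.resize(s[195:325,220:410],None,fx=4.2,fy=4.2,interpolation=cv2.INTER_CUBIC);cv2.imwrite("pics/b.png",b)
```

```text
(no output)
```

View pics/a.png

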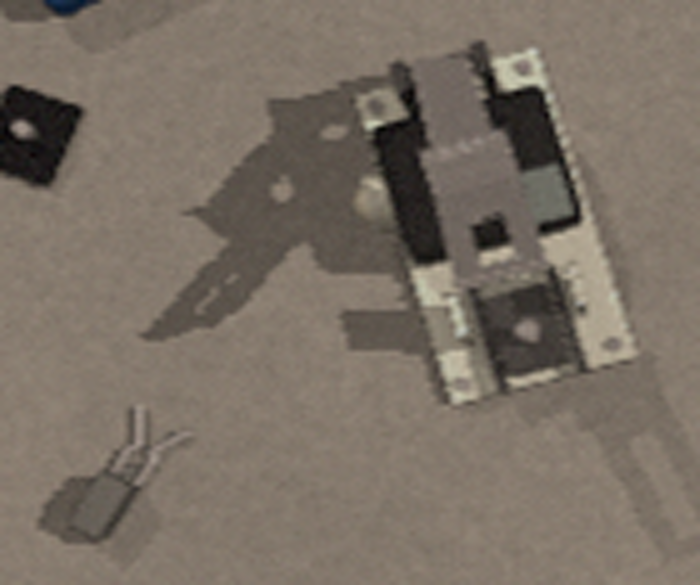

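View pics/b.png

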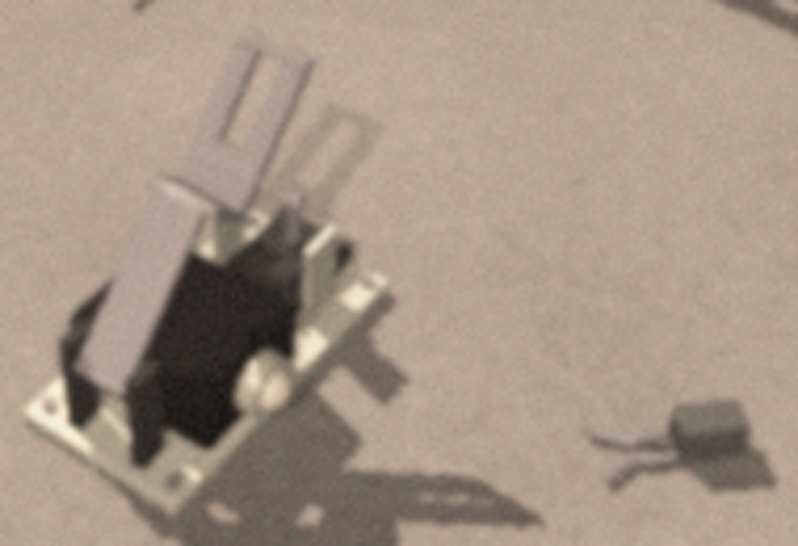

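```bash
cat > h.py <<'E'
import numpy as np
from cell import manip,camera,calibration
import cv2
from scipy.spatial.transform import Rotation as R
def ray(K,T,uv,fish=False):
    u=np.array([(uv[0]-K[0,2])/K[0,0],(uv[1]-K[1,2])/K[1,1]])
    if fish:
        r=np.hypot(*u); d=np.array([*(u/r*np.sin(r) if r>0 else u),np.cos(r)])
    else: d=np.array([*u,1.])
    return T[:3,3],T[:3,:3]@d
def onz(K,T,uv,z,fish=False):
    o,d=ray(K,T,uv,fish); return o+d*(z-o[2])/d[2]
def proj(K,T,P,fish=False):
    c=T[:3,:3].T@(np.asarray(P)-T[:3,3])
    if fish:
        h=np.hypot(c[0],c[1]); th=np.arctan2(h,c[2]); x=c[:2]/max(h,1e-9)*th
    else: x=c[:2]/c[2]
    return x*[K[0,0],K[1,1]]+[K[0,2],K[1,2]]
def pose():
    s=manip.read_state(); return s["eef_pos"],R.from_euler("xyz",s["eef_rot"])
def delta(pos,Rt):
    """tool-frame shift (cm) and rotvec (deg)"""
    p,r=pose()
    return (r.inv().apply(np.asarray(pos)-p)/10).round(2),(r.inv()*Rt).as_rotvec(degrees=True).round(2)
def down(zang):
    """tool x down, tool z (jaw) at world heading zang"""
    x=np.array([0,0,-1.]);z=np.array([np.cos(zang),np.sin(zang),0]);y=np.cross(z,x)
    return R.from_matrix(np.c_[x,y,z])
def snap(n,name):
    c=calibration(n);p,d=camera(n);cv2.imwrite(f"pics/{name}.png",p[:,:,::-1]);np.savez(f"pics/{name}.npz",p=p,d=d,K=c["K"],T=c["world_from_camera"])
E
python3 - <<'E'
from h import *
f=np.load("pics/top0.npz");K,T,d=f["K"],f["T"],f["d"]
f2=lambda x,y:(160+(x+.5)/5-.5,125+(y+.5)/4.5-.5)
C=np.array([onz(K,T,f2(*q),10) for q in [(452,403),(637,352),(538,50)]]);print(C.round(1))
cen=(C[0]+C[2])/2;print("centre",cen)
a=C[2]-C[1];print(np.linalg.norm(a),np.arctan2(a[1],a[0]));b=C[0]-C[1];print(np.linalg.norm(b),np.arctan2(b[1],b[0])-np.pi/2)
# clip block top
for q in [(106,470),(137,485),(100,540),(72,527)]: print(onz(K,T,f2(*q),24).round(1))
for q in [(138,407),(190,433),(125,458),(145,470)]: print("leg",onz(K,T,f2(*q),4).round(1))
print(pose()[1].as_matrix().round(3))
# other heights via depth
def pt(u,v):
    z=d[int(round(v)),int(round(u))];return T[:3,3]+T[:3,:3]@np.array([(u-K[0,2])/K[0,0]*z,(v-K[1,2])/K[1,1]*z,z])
for q in [(450,75),(455,130),(490,200),(500,290),(530,330),(105,505),(455,310)]: print(q,pt(*f2(*q)).round(1))
E
```

```text
[[527.9  63.   10. ]
 [557.4 -32.6  10. ]
 [734.9  19.6  10. ]]
centre [631.43859171  41.28807953  10.        ]
185.052985472943 0.2857893061183132
100.06058710365777 0.29883946518018156
[488.5 238.6  24. ]
[480.  222.5  24. ]
[448.9 240.7  24. ]
[456.2 255.3  24. ]
leg [526. 228.   4.]
leg [510.9 200.4   4. ]
leg [496.3 234.1   4. ]
leg [489.4 223.5   4. ]
[[-0.     0.973  0.23 ]
 [ 0.001  0.23  -0.973]
 [-1.     0.    -0.001]]
(450, 75) [700.8  58.6  83.9]
(455, 130) [660.6  51.9 125.9]
(490, 200) [623.5  35.2 127.6]
(500, 290) [593.5  38.7   9.2]
(530, 330) [564.   20.   61.2]
(105, 505) [468.6 237.9  26.9]
(455, 310) [574.8  57.   63. ]
```

```bash
cat >> h.py <<'E'
def plan(pos,Rt,n,first=None):
    """n rows linear in position and rotvec from current; prints rows in tool axes"""
    p,r=pose(); rv=(r.inv()*Rt).as_rotvec()
    T=[];D=[]
    cp=p;cr=r
    for i in range(1,n+1):
        np_=p+(np.asarray(pos)-p)*i/n; nr=r*R.from_rotvec(rv*i/n)
        D.append((cr.inv().apply(np_-cp)/10).round(2).tolist()); T.append((cr.inv()*nr).as_rotvec(degrees=True).round(1).tolist())
        cp,cr=np_,nr
    print("turn",T);print("dp",D)
E
python3 - <<'E'
from h import *
plan([655,48,240],down(.29),16)
E
```

```text
turn [[-5.8, -0.0, -0.0], [-5.8, -0.0, -0.0], [-5.8, -0.0, -0.0], [-5.8, -0.0, -0.0], [-5.8, -0.0, -0.0], [-5.8, -0.0, -0.0], [-5.8, -0.0, -0.0], [-5.8, -0.0, -0.0], [-5.8, -0.0, -0.0], [-5.8, -0.0, -0.0], [-5.8, -0.0, -0.0], [-5.8, -0.0, -0.0], [-5.8, -0.0, -0.0], [-5.8, -0.0, -0.0], [-5.8, -0.0, -0.0], [-5.8, -0.0, -0.0]]
dp [[-0.22, 4.05, -2.79], [-0.22, 4.32, -2.36], [-0.22, 4.53, -1.91], [-0.22, 4.7, -1.44], [-0.22, 4.83, -0.95], [-0.22, 4.9, -0.46], [-0.22, 4.92, 0.04], [-0.22, 4.89, 0.54], [-0.22, 4.81, 1.03], [-0.22, 4.68, 1.52], [-0.22, 4.5, 1.99], [-0.22, 4.28, 2.43], [-0.22, 4.01, 2.86], [-0.22, 3.69, 3.25], [-0.22, 3.35, 3.61], [-0.22, 2.96, 3.93]]
```

>>> jog_arm(
  turn=[
    [-5.8, 0, 0],
    [-5.8, 0, 0],
    [-5.8, 0, 0],
    [-5.8, 0, 0],
    [-5.8, 0, 0],
    [-5.8, 0, 0],
    [-5.8, 0, 0],
    [-5.8, 0, 0],
  ],
  dp=[
    [-0.5, 4.0, -2.8],
    [-0.5, 4.3, -2.4],
    [-0.5, 4.5, -1.9],
    [-0.5, 4.7, -1.4],
    [-0.4, 4.8, -1.0],
    [-0.4, 4.9, -0.5],
    [-0.4, 4.9, 0],
    [-0.4, 4.9, 0.5],
  ],
  gripper=[1, 1, 1, 1, 1, 1, 1, 1],
  grip_force=20,
)

```text
clock: 1.15
eef_pos: [391.3, -232.7, 240.9]
eef_rot: [2.327, 1.567, 1.818]
wrist_force: [1.7, -0.7, -0.8]
finger_gap: 17.3
```

Run:
```python
from h import *
plan([655,48,240],down(.29),8)
```

```text
turn [[-5.7, -0.0, -0.0], [-5.7, -0.0, -0.0], [-5.7, -0.0, -0.0], [-5.7, -0.0, -0.0], [-5.7, -0.0, -0.0], [-5.7, -0.0, -0.0], [-5.7, -0.0, -0.0], [-5.7, -0.0, -0.0]]
dp [[0.02, 4.67, 1.17], [0.02, 4.53, 1.63], [0.02, 4.34, 2.07], [0.02, 4.12, 2.5], [0.01, 3.85, 2.89], [0.01, 3.54, 3.26], [0.01, 3.2, 3.6], [0.01, 2.82, 3.9]]
```

>>> jog_arm(
  turn=[
    [-5.7, 0, 0],
    [-5.7, 0, 0],
    [-5.7, 0, 0],
    [-5.7, 0, 0],
    [-5.7, 0, 0],
    [-5.7, 0, 0],
    [-5.7, 0, 0],
    [-5.7, 0, 0],
  ],
  dp=[
    [0, 4.7, 1.2],
    [0, 4.5, 1.6],
    [0, 4.3, 2.1],
    [0, 4.1, 2.5],
    [0, 3.8, 2.9],
    [0, 3.5, 3.3],
    [0, 3.2, 3.6],
    [0, 2.8, 3.9],
  ],
  gripper=[1, 1, 1, 1, 1, 1, 1, 1],
)

```text
clock: 2.15
eef_pos: [659.6, 60.4, 240.7]
eef_rot: [1.851, 1.567, 2.166]
wrist_force: [-0.5, -0.3, 0.4]
finger_gap: 0.7
```

Run:
```python
from h import *
print(pose()[0], pose()[1].as_matrix().round(3)); snap("wrist","w1")
print(manip.read_state()["qd"])
```

```text
[659.57642884  60.35588349 240.71399683] [[-0.002 -0.31   0.951]
 [ 0.003  0.951  0.31 ]
 [-1.     0.004 -0.001]]
[-0.04468488 -0.06842086  0.14798635 -0.00164657 -0.04212075  0.06319776]
```

View pics/w1.png

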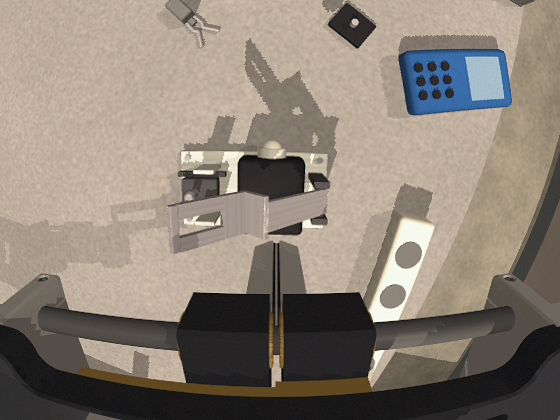

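Run:
```python
import cv2
t=cv2.imread("pics/w1.png")
cv2.imwrite("pics/w1a.png",cv2.resize(t[130:260,160:340],None,fx=4.4,fy=4.4,interpolation=cv2.INTER_CUBIC))
cv2.imwrite("pics/w1b.png",cv2.resize(t[0:60,140:250],None,fx=7,fy=7,interpolation=cv2.INTER_CUBIC))
```

```text
(no output)
```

View pics/w1a.png

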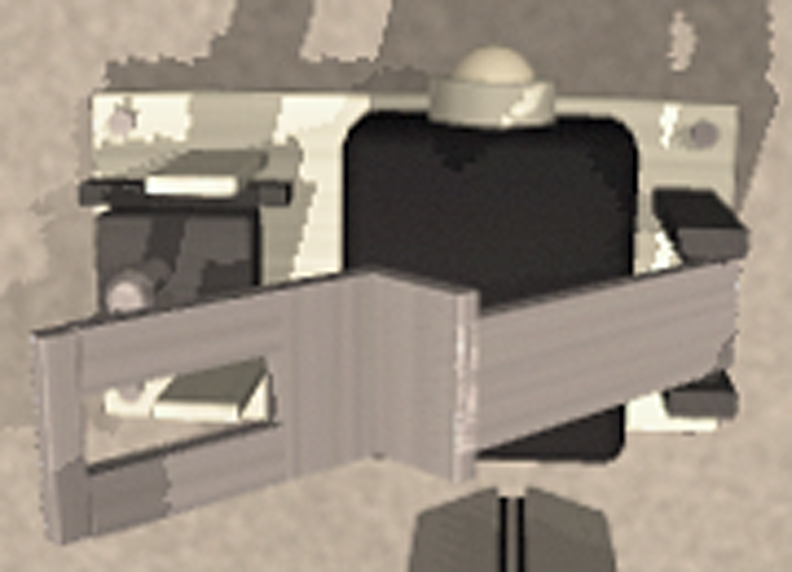

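View pics/w1b.png

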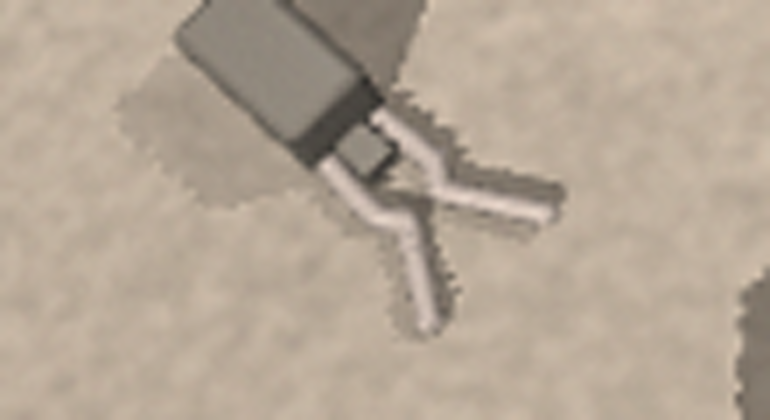

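Run:
```python
from h import *
f=np.load("pics/w1.npz");K,T=f["K"],f["T"]
A=lambda x,y:(160+(x+.5)/4.4-.5,130+(y+.5)/4.4-.5)
B=lambda x,y:(140+(x+.5)/7-.5,(y+.5)/7-.5)
a=onz(K,T,A(92,96),10,1);b=onz(K,T,A(738,106),10,1)
d=b-a;print(a,b,np.linalg.norm(d));yaw=np.arctan2(d[1],d[0]);print(yaw)
u=np.array([np.cos(yaw),np.sin(yaw)]);v=np.array([-u[1],u[0]])
c=(a+b)[:2]/2-50*v;print("centre",c)
ph=onz(K,T,A(127,293),63,1);q=ph[:2]-c;print("pin",ph,q@u,q@v)
for s in [(343,115),(636,115)]:
    m=onz(K,T,A(*s),56,1)[:2]-c;print("meter",m@u,m@v)
m=onz(K,T,A(190,190),62,1)[:2]-c;print("cheek",m@u,m@v)
print("press",c+30*u, "hinge",c+80*u)
for q in [(180,38),(295,143),(365,82),(380,97)]: print("blk",onz(K,T,B(*q),24 if q[0]!=380 else 24,1)[:2])
for q in [(430,328),(548,210),(330,165),(380,118),(437,185),(405,225)]: print("leg",onz(K,T,B(*q),6,1)[:2])
```

```text
[527.5148835  62.0524091  10.       ] [708.57295802 116.41971686  10.        ] 189.0445199010161
0.29170954738539884
centre [632.42341925  41.34838165]
pin [563.82675902  23.95297538  63.        ] -70.70144447061902 3.0671980003648973
meter -13.949049598274465 49.34770721377835
meter 60.92034686726512 50.99119088799751
cheek -53.06102871081219 30.371513463655692
press [661.15602805  49.97608074] hinge [709.04370938  64.35557923]
blk [451.41661826 242.01591774]
blk [480.7996327  226.08786949]
blk [489.51403256 240.20705444]
blk [493.27813291 237.95758712]
leg [511.71419814 200.80395845]
leg [525.63309356 228.17215743]
leg [482.10976782 227.38332524]
leg [488.34362615 238.55701491]
leg [503.65793694 228.00268347]
leg [500.38194037 219.0128164 ]
```

>>> jog_arm(
  turn=[
    [0, 0, 0],
    [0, 0, 0],
    [0, 0, 0],
    [0, 0, 0],
    [0, 0, 0],
    [0, 0, 0],
    [0, 0, 0],
    [0, 0, 0],
  ],
  dp=[
    [1, -0.6, -0.2],
    [4, -0.4, 0],
    [3.5, 0, 0],
    [2, 0, 0],
    [1.2, 0, 0],
    [1, 0, 0],
    [1, 0, 0],
    [1, 0, 0],
  ],
  gripper=[1, 1, 1, 1, 1, 1, 1, 1],
)

```text
clock: 3.2
eef_pos: [660.6, 50.2, 86.4]
eef_rot: [1.903, 1.566, 2.221]
wrist_force: [-1.0, -0.0, 2.0]
finger_gap: 0.1
```

>>> jog_arm(
  turn=[
    [0, 0, 0],
    [0, 0, 0],
    [0, 0, 0],
    [0, 0, 0],
  ],
  dp=[
    [0.6, 0, 0],
    [0.6, 0, 0],
    [0.3, 0, 0],
    [0.2, 0, 0],
  ],
  gripper=[1, 1, 1, 1],
)

```text
clock: 3.7
eef_pos: [660.3, 50.2, 68.1]
eef_rot: [2.065, 1.566, 2.382]
wrist_force: [-6.9, -1.1, 19.2]
finger_gap: 0.6
```

>>> jog_arm(
  turn=[
    [0, 0, 0],
    [0, 0, 0],
    [0, 0, 0],
    [0, 0, 0],
    [0, 0, 0],
    [0, 0, 0],
  ],
  dp=[
    [0.02, 0, 0],
    [0, 0, 0],
    [-2, 0, 0],
    [-5, 0, 0],
    [-6, 0, 0],
    [0, 0, 0],
  ],
  gripper=[1, 1, 1, 1, 1, 1],
)

```text
clock: 4.45
eef_pos: [661.2, 50.1, 206.4]
eef_rot: [1.197, 1.567, 1.515]
wrist_force: [0.1, -0.5, -0.3]
finger_gap: 0.4
```

Run:
```python
from h import *
print(pose()[0]); snap("wrist","w2")
t=cv2.imread("pics/w2.png")
cv2.imwrite("pics/w2a.png",cv2.resize(t[50:260,120:360],None,fx=2.8,fy=2.8,interpolation=cv2.INTER_CUBIC))
```

```text
[661.17554382  50.05211685 206.37410295]
```

View pics/w2a.png

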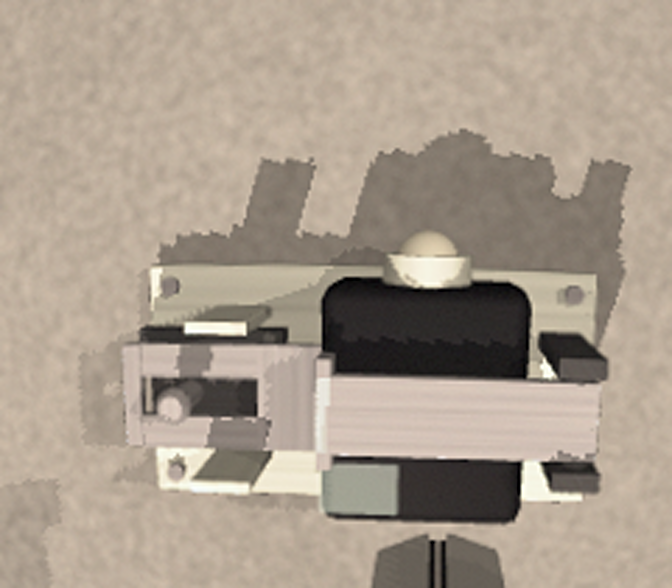

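Run:
```python
from h import *
f=np.load("pics/w2.npz");K,T=f["K"],f["T"]
A=lambda x,y:(120+(x+.5)/2.8-.5,50+(y+.5)/2.8-.5)
a=onz(K,T,A(152,266),10,1);b=onz(K,T,A(596,274),10,1);e=onz(K,T,A(160,490),10,1)
d=b-a;print(a,b,e,np.linalg.norm(d));yaw=np.arctan2(d[1],d[0]);print(yaw, np.linalg.norm(e-a))
u=np.array([np.cos(yaw),np.sin(yaw)]);v=np.array([-u[1],u[0]])
c=(e+b)[:2]/2;print("centre",c)
S=lambda x,y,z:((lambda w:(round(w@u,1),round(w@v,1)))(onz(K,T,A(x,y),z,1)[:2]-c))
print("pin",onz(K,T,A(172,404),63,1),S(172,404,63))
print("slot",S(143,375,42),S(258,378,42),S(258,417,42),"tongue",S(125,345,42),S(129,448,42),"bar",S(318,468,68),S(330,375,68),S(600,378,68),S(597,462,68))
# clip approach
print(pose()[1].as_matrix().round(3))
plan([475,236,206],down(1.07),8)
```

```text
[528.45348469  63.14557789  10.        ] [707.66414685 116.72497595  10.        ] [556.57073503 -32.51063265  10.        ] 187.04869240529536
0.29051560071116445 99.70301089116934
centre [632.11744094  42.10717165]
pin [564.36194843  24.04958644  63.        ] (np.float64(-70.1), np.float64(2.1))
slot (np.float64(-88.2), np.float64(8.8)) (np.float64(-40.9), np.float64(8.3)) (np.float64(-41.2), np.float64(-7.3)) tongue (np.float64(-95.3), np.float64(20.9)) (np.float64(-95.9), np.float64(-21.5)) bar (np.float64(-14.1), np.float64(-19.6)) (np.float64(-9.6), np.float64(15.1)) (np.float64(87.1), np.float64(16.8)) (np.float64(88.2), np.float64(-14.6))
[[-0.004 -0.312  0.95 ]
 [ 0.004  0.95   0.312]
 [-1.     0.005 -0.003]]
turn [[-5.4, -0.0, -0.0], [-5.4, -0.0, -0.0], [-5.4, -0.0, -0.0], [-5.4, -0.0, -0.0], [-5.4, -0.0, -0.0], [-5.4, -0.0, -0.0], [-5.4, -0.0, -0.0], [-5.4, -0.0, -0.0]]
dp [[-0.02, 2.93, -1.47], [-0.02, 3.06, -1.19], [-0.02, 3.16, -0.9], [-0.02, 3.23, -0.6], [-0.03, 3.27, -0.29], [-0.03, 3.28, 0.01], [-0.03, 3.27, 0.32], [-0.03, 3.22, 0.63]]
```

>>> jog_arm(
  turn=[
    [-5.4, 0, 0],
    [-5.4, 0, 0],
    [-5.4, 0, 0],
    [-5.4, 0, 0],
    [-5.4, 0, 0],
    [-5.4, 0, 0],
    [-5.4, 0, 0],
    [-5.4, 0, 0],
  ],
  dp=[
    [0, 2.9, -1.5],
    [0, 3.1, -1.2],
    [0, 3.2, -0.9],
    [0, 3.2, -0.6],
    [0, 3.3, -0.3],
    [0, 3.3, 0],
    [0, 3.2, 0.3],
    [0, 2.6, 0.6],
  ],
  gripper=[0.4, 0.4, 0.4, 0.4, 0.4, 0.4, 0.4, 0.4],
)

```text
clock: 5.5
eef_pos: [469.2, 233.8, 198.9]
eef_rot: [1.951, 1.555, 3.044]
wrist_force: [0.4, 0.6, 0.3]
finger_gap: 56.4
```

>>> jog_arm(
  turn=[
    [0, 0, 0],
  ],
  dp=[
    [0, 0, 0],
  ],
  gripper=[0.4],
)

```text
clock: 5.62
eef_pos: [468.2, 234.5, 198.5]
eef_rot: [1.976, 1.554, 3.071]
wrist_force: [-0.2, 0.1, -0.3]
finger_gap: 56.4
```

Run:
```python
from h import *
print(pose()[0],pose()[1].as_matrix().round(3)); snap("wrist","w3")
t=cv2.imread("pics/w3.png")
cv2.imwrite("pics/w3a.png",cv2.resize(t[120:260,200:360],None,fx=4.5,fy=4.2,interpolation=cv2.INTER_CUBIC))
```

```text
[468.17333317 234.5337243  198.52564613] [[-0.016 -0.889  0.458]
 [ 0.001  0.458  0.889]
 [-1.     0.015 -0.006]]
```

View pics/w3.png

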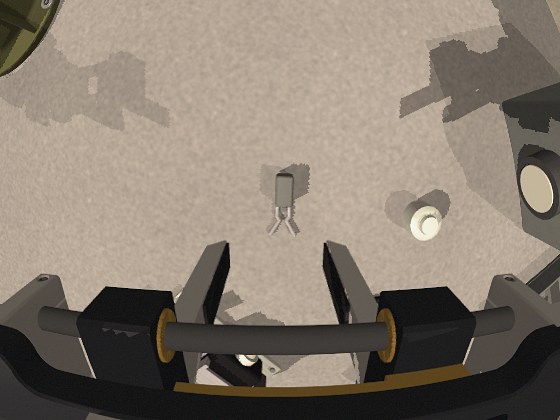

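View pics/w3a.png

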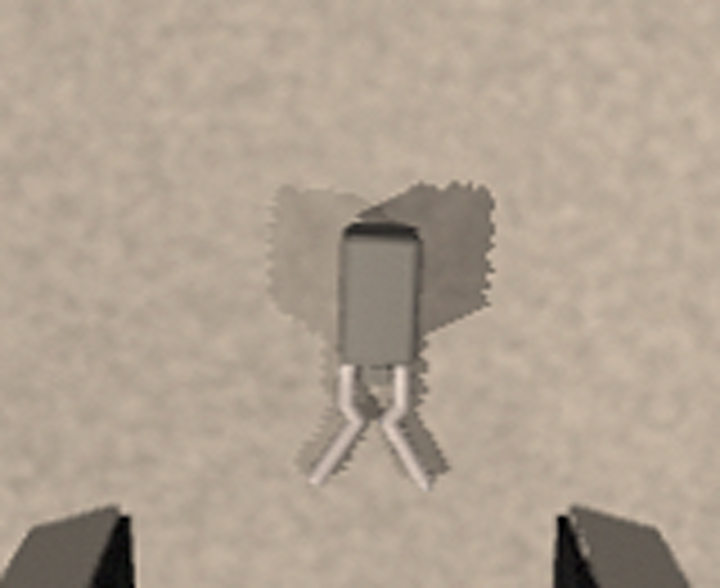

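Run:
```python
from h import *
f=np.load("pics/w3.npz");K,T=f["K"],f["T"]
A=lambda x,y:(200+(x+.5)/4.5-.5,120+(y+.5)/4.2-.5)
P=lambda x,y,z:onz(K,T,A(x,y),z,1)[:2]
bl,br,fl,fr=P(344,237,24),P(420,237,24),P(341,364,24),P(416,366,24)
print(bl,br,fl,fr,np.linalg.norm(bl-br),np.linalg.norm(bl-fl))
c=(bl+br+fl+fr)/4; d=(fl+fr-bl-br)/2; print("clip",c,np.arctan2(d[1],d[0]))
t=(P(316,482,6)+P(428,487,6))/2; print("tips",t,np.arctan2(*(t-c)[::-1]), np.linalg.norm(t-c))
yaw=np.arctan2(*(t-c)[::-1]);
g=(c+t-59*np.array([np.cos(yaw),np.sin(yaw)]))/2
plan([g[0],g[1],60],down(yaw+np.pi/2),4);print(g)
```

```text
[448.67337471 242.69514081] [457.14820354 259.28052801] [478.91510621 226.29433486] [487.96598321 242.74782753] 18.62519240732363 34.40274350302605
clip [468.17566692 242.7544578 ] -0.4946433113151119
tips [518.6540099  215.08339437] -0.5014424689340575 57.56518793707508
turn [[0.3, -0.1, -0.2], [0.3, -0.1, -0.2], [0.3, -0.1, -0.2], [0.3, -0.1, -0.2]]
dp [[3.46, 0.08, 0.21], [3.46, 0.1, 0.21], [3.46, 0.11, 0.2], [3.46, 0.12, 0.19]]
[467.54658068 243.09930837]
```

>>> jog_arm(
  turn=[
    [0.3, -0.2, -0.2],
    [0.3, -0.2, -0.2],
    [0.3, -0.2, -0.2],
    [0.3, -0.1, -0.1],
    [0, 0, 0],
    [0, 0, 0],
  ],
  dp=[
    [3.5, 0.1, 0.2],
    [4, 0.1, 0.2],
    [4, 0.1, 0.2],
    [3.5, 0.1, 0.2],
    [2, 0, 0],
    [0.8, 0, 0],
  ],
  gripper=[0.5, 0.5, 0.5, 0.5, 0.5, 0.5],
)

```text
clock: 6.42
eef_pos: [471.5, 238.8, 13.9]
eef_rot: [0.38, 1.566, 1.434]
wrist_force: [0.5, 0.3, 0.0]
finger_gap: 47.0
```

Run:
```python
from h import *
print(pose()[0],pose()[1].as_matrix().round(3)); print(delta([467.7,243,4],down(1.073)))
```

```text
[471.5262906  238.82324895  13.85790317] [[ 0.001 -0.87   0.493]
 [ 0.005  0.493  0.87 ]
 [-1.     0.002  0.005]]
(array([0.99, 0.54, 0.17]), array([-1.03,  0.28, -0.11]))
```

>>> jog_arm(
  turn=[
    [-1, 0.3, 0],
    [0, 0, 0],
    [0, 0, 0],
    [0, 0, 0],
    [0, 0, 0],
    [0, 0, 0],
    [0, 0, 0],
  ],
  dp=[
    [0.6, 0.8, 0.2],
    [0.3, 0, 0],
    [0, 0, 0],
    [0, 0, 0],
    [0, 0, 0],
    [0, 0, 0],
    [0, 0, 0],
  ],
  gripper=[0.5, 0.5, 1, 1, 1, 1, 1],
  grip_force=40,
)

```text
clock: 7.3
eef_pos: [466.8, 244.7, 6.4]
eef_rot: [-0.041, 1.569, 1.03]
wrist_force: [0.3, -0.1, -0.3]
finger_gap: 19.2
```

Run:
```python
from h import *
print(pose()[0],pose()[1].as_matrix().round(4)); snap("wrist","w4");print(delta([467.7,243,4],down(1.073)))
```

```text
[466.77237881 244.73655551   6.40004922] [[ 9.000e-04 -8.779e-01  4.789e-01]
 [ 1.400e-03  4.789e-01  8.779e-01]
 [-1.000e+00 -1.000e-04  1.700e-03]]
(array([ 0.24, -0.16, -0.11]), array([-0.09,  0.09,  0.  ]))
```

View pics/w4.png

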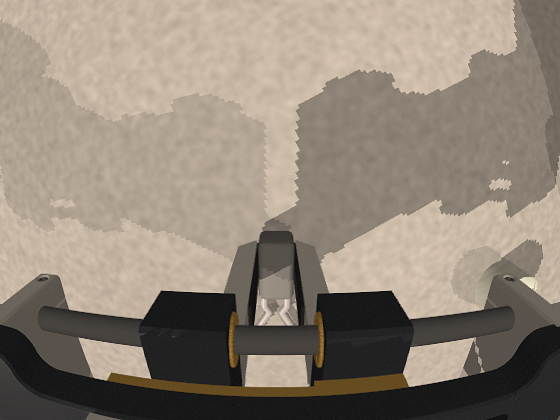

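>>> jog_arm(
  turn=[
    [0, 0, 0],
    [0, 0, 0],
    [0, 0, 0],
    [0, 0, 0],
    [0, 0, 0],
    [0, 0, 0],
  ],
  dp=[
    [0, 0, 0],
    [0.4, 0, 0],
    [0, 0, 0],
    [0, 0, 0],
    [0, 0, 0],
    [0, 0, 0],
  ],
  gripper=[0.7, 0.7, 1, 1, 1, 1],
  grip_force=45,
)

```text
clock: 8.1
eef_pos: [466.8, 244.8, 2.1]
eef_rot: [-0.027, 1.569, 1.045]
wrist_force: [-0.7, -0.0, -0.1]
finger_gap: 19.6
```

>>> jog_arm(
  turn=[
    [0, 0, 0],
    [0, 0, 0],
    [0, 0, 0],
    [0, 0, 0],
  ],
  dp=[
    [-1, 0, 0],
    [-3, 0, 0],
    [-4, 0, 0],
    [-3, 0, 0],
  ],
  gripper=[1, 1, 1, 1],
)

```text
clock: 8.6
eef_pos: [465.7, 244.1, 115.2]
eef_rot: [2.089, 1.568, -3.123]
wrist_force: [-0.4, 0.7, 0.5]
finger_gap: 19.9
```

Run:
```python
from h import *
c=np.array([632.2,41.8]);u=np.array([np.cos(.291),np.sin(.291)])
g=c-165*u
plan([g[0],g[1],110],down(.291+np.pi/2),8);print(g)
```

```text
turn [[-5.7, -0.0, -0.0], [-5.7, -0.0, -0.0], [-5.7, -0.0, -0.0], [-5.7, -0.0, -0.0], [-5.7, -0.0, -0.0], [-5.7, -0.0, -0.0], [-5.7, -0.0, -0.0], [-5.7, -0.0, -0.0]]
dp [[0.06, -1.59, -2.69], [0.06, -1.31, -2.83], [0.07, -1.03, -2.95], [0.07, -0.73, -3.04], [0.07, -0.43, -3.09], [0.07, -0.12, -3.12], [0.07, 0.19, -3.12], [0.06, 0.49, -3.08]]
[474.1370217   -5.54020376]
```

>>> jog_arm(
  turn=[
    [-5.7, 0, 0],
    [-5.7, 0, 0],
    [-5.7, 0, 0],
    [-5.7, 0, 0],
    [-5.7, 0, 0],
    [-5.7, 0, 0],
    [-5.7, 0, 0],
    [-5.7, 0, 0],
  ],
  dp=[
    [0, -1.6, -2.7],
    [0, -1.3, -2.8],
    [0, -1, -3],
    [0, -0.7, -3],
    [0.1, -0.4, -3.1],
    [0.1, -0.1, -3.1],
    [0.1, 0.2, -3.1],
    [0.1, 0.5, -3.1],
  ],
  gripper=[1, 1, 1, 1, 1, 1, 1, 1],
)

```text
clock: 9.6
eef_pos: [477.6, -10.5, 119.4]
eef_rot: [-1.589, 1.562, 0.307]
wrist_force: [0.2, 0.1, -0.4]
finger_gap: 19.8
```

Run:
```python
from h import *
c=np.array([632.2,41.8]);u=np.array([np.cos(.291),np.sin(.291)])
g=c-158*u
print(pose()[0],delta([g[0],g[1],60],down(.291+np.pi/2)))
```

```text
[477.58792597 -10.53644487 119.3773542 ] (array([ 5.94, -0.48,  0.56]), array([ 1.97, -0.  ,  0.48]))
```

>>> jog_arm(
  turn=[
    [1, 0, 0.2],
    [1, 0, 0.3],
    [0, 0, 0],
    [0, 0, 0],
    [0, 0, 0],
  ],
  dp=[
    [1, -0.3, 0.3],
    [2, -0.2, 0.3],
    [2, 0, 0],
    [0.9, 0, 0],
    [0, 0, 0],
  ],
  gripper=[1, 1, 1, 1, 1],
)

```text
clock: 10.22
eef_pos: [481.2, -2.7, 60.5]
eef_rot: [-1.986, 1.569, -0.132]
wrist_force: [0.8, 0.4, -0.3]
finger_gap: 19.6
```

Run:
```python
from h import *
c=np.array([632.2,41.8]);u=np.array([np.cos(.291),np.sin(.291)])
g=c-158*u
print(pose()[0],delta([g[0],g[1],60],down(.291+np.pi/2)))
for n in ["wrist","scene","top"]: snap(n,n+"5")
t=cv2.imread("pics/wrist5.png");cv2.imwrite("pics/w5a.png",cv2.resize(t[230:400,200:360],None,fx=4,fy=3.5,interpolation=cv2.INTER_CUBIC))
t=cv2.imread("pics/scene5.png");cv2.imwrite("pics/s5a.png",cv2.resize(t[190:320,210:370],None,fx=4.5,fy=4.5,interpolation=cv2.INTER_CUBIC))
t=cv2.imread("pics/top5.png");cv2.imwrite("pics/t5a.png",cv2.resize(t[125:255,200:320],None,fx=4.5,fy=4.5,interpolation=cv2.INTER_CUBIC))
```

```text
[481.2316773   -2.65776096  60.485142  ] (array([ 0.05,  0.06, -0.07]), array([-0.44, -0.04,  0.08]))
```

View pics/wrist5.png

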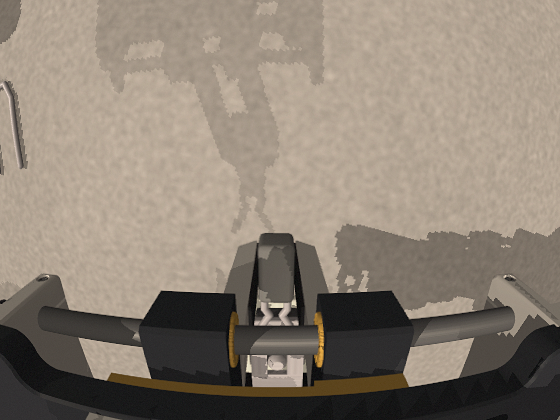

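View pics/s5a.png

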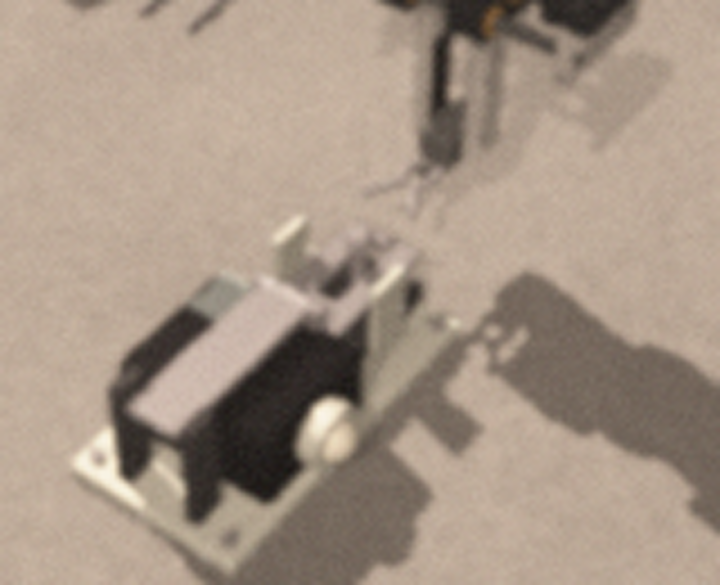

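View pics/t5a.png

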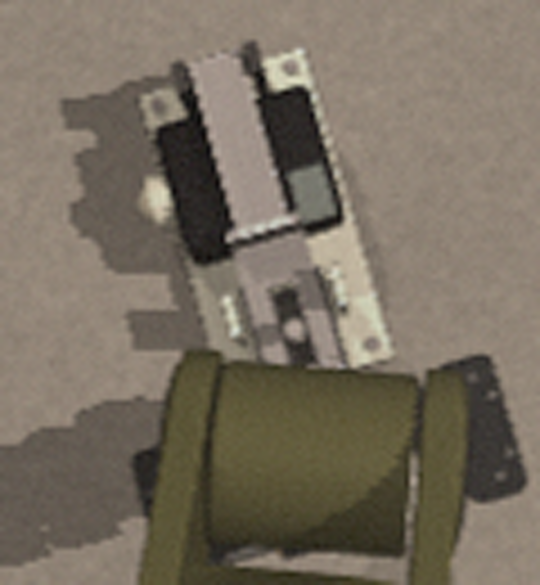

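Run:
```python
from h import *
f=np.load("pics/top5.npz");K,T=f["K"],f["T"]
A=lambda x,y:(200+(x+.5)/4.5-.5,125+(y+.5)/4.5-.5)
c=np.array([632.2,41.8]);u=np.array([np.cos(.291),np.sin(.291)]);v=np.array([-u[1],u[0]])
p=onz(K,T,A(295,330),63)[:2];print(p,(p-c)@u,(p-c)@v)
for q in [(257,272),(318,268),(255,345)]:
  m=onz(K,T,A(*q),42)[:2]-c;print(m@u,m@v)
```

```text
[563.77558997  20.9264675 ] -71.53650496442594 -0.36428606756976784
-31.21924475365099 11.286779928001659
-38.91957897983989 -22.129176728468845
-70.43343770152188 23.873241983712486
```

View pics/w5a.png

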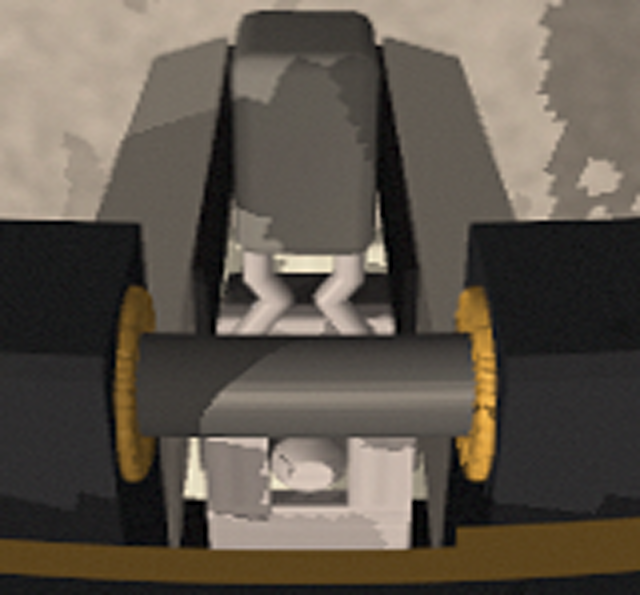

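>>> jog_arm(
  turn=[
    [-0.4, 0, 0],
    [0, 0, 0],
    [0, 0, 0],
    [0, 0, 0],
  ],
  dp=[
    [0.5, 0, 0],
    [0.6, 0, 0],
    [0.3, 0, 0],
    [0, 0, 0],
  ],
  gripper=[1, 1, 1, 1],
)

```text
clock: 10.88
eef_pos: [482.2, -3.0, 47.1]
eef_rot: [-1.972, 1.566, -0.111]
wrist_force: [0.1, -0.1, 0.2]
finger_gap: 20.0
```

Run:
```python
from h import *
c=np.array([632.2,41.8]);u=np.array([np.cos(.291),np.sin(.291)])
g=c-158*u
print(pose()[0],delta([g[0],g[1],46.5],down(.291+np.pi/2)))
snap("scene","s6")
t=cv2.imread("pics/s6.png");cv2.imwrite("pics/s6a.png",cv2.resize(t[210:270,260:330],None,fx=10,fy=10,interpolation=cv2.INTER_CUBIC))
```

```text
[482.15188985  -3.01613206  47.13134137] (array([ 0.06,  0.14, -0.01]), array([-0.02, -0.1 ,  0.24]))
```

View pics/s6a.png

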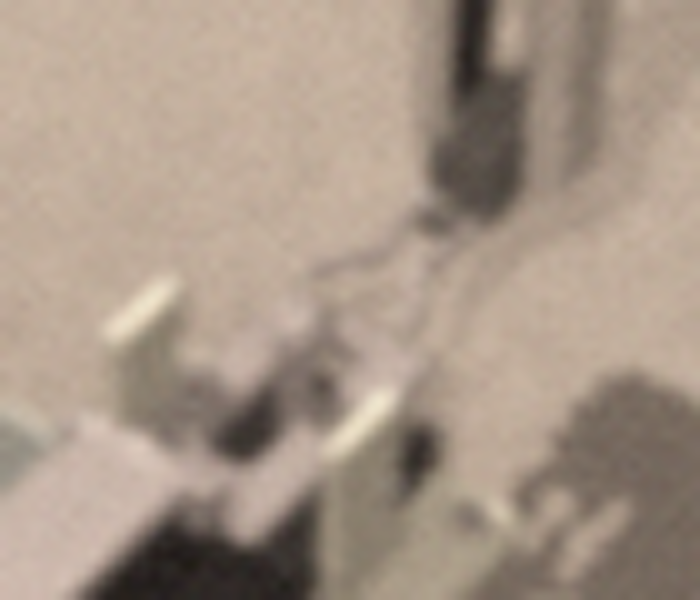

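>>> jog_arm(
  turn=[
    [0, 0, 0],
    [0, 0, 0],
    [0, 0, 0],
    [0, 0, 0],
    [0, 0, 0],
  ],
  dp=[
    [0, -0.6, 0],
    [0, -0.7, 0],
    [0, -0.7, 0],
    [0, -0.7, 0],
    [0, 0, 0],
  ],
  gripper=[1, 1, 1, 1, 1],
)

```text
clock: 11.55
eef_pos: [510.6, 5.4, 47.7]
eef_rot: [-1.952, 1.565, -0.09]
wrist_force: [0.2, 0.5, -0.1]
finger_gap: 19.6
```

```bash
cat > st.py <<'E'
from h import *
c=np.array([632.2,41.8]);u=np.array([np.cos(.291),np.sin(.291)]);v=np.array([-u[1],u[0]])
p,r=pose();w=p[:2]-c;F=manip.read_state()["wrist_force"]
print("stand x %.1f y %.1f z %.1f"%(w@u,w@v,p[2]),"Fx %.1f Fy %.1f Fz %.1f"%(F[:2]@u,F[:2]@v,F[2]),"rot",delta(p,down(.291+np.pi/2))[1],manip.read_state()["clock"])
E
python3 st.py
```

```text
stand x -127.0 y -0.0 z 47.7 Fx 0.3 Fy 0.4 Fz -0.1 rot [-0.02 -0.12  0.3 ] 11.55
```

>>> jog_arm(
  turn=[
    [0, 0, 0.3],
    [0, 0, 0],
    [0, 0, 0],
    [0, 0, 0],
  ],
  dp=[
    [0.1, -0.3, 0],
    [0, -0.3, 0],
    [0, -0.3, 0],
    [0, 0, 0],
  ],
  gripper=[1, 1, 1, 1],
)

```text
clock: 12.05
eef_pos: [519.1, 8.3, 46.3]
eef_rot: [2.219, 1.569, -2.202]
wrist_force: [0.0, 1.6, -0.3]
finger_gap: 19.8
```

```bash
python3 st.py
```

```text
stand x -118.0 y 0.4 z 46.3 Fx 0.5 Fy 1.5 Fz -0.3 rot [-0.01 -0.08 -0.1 ] 12.05
```

>>> jog_arm(
  turn=[
    [0, 0, 0],
    [0, 0, 0],
    [0, 0, 0],
  ],
  dp=[
    [0, -0.2, 0.08],
    [0, -0.2, 0.04],
    [0, 0, 0],
  ],
  gripper=[1, 1, 1],
)

```text
clock: 12.42
eef_pos: [522.4, 10.3, 46.3]
eef_rot: [2.141, 1.568, -2.281]
wrist_force: [-1.3, -1.7, -0.2]
finger_gap: 19.9
```

```bash
python3 st.py
```

```text
stand x -114.2 y 1.3 z 46.3 Fx -1.7 Fy -1.3 Fz -0.2 rot [-0.03 -0.1  -0.16] 12.425
```

>>> jog_arm(
  turn=[
    [0, 0, 0],
    [0, 0, 0],
  ],
  dp=[
    [0, -0.2, -0.03],
    [0, -0.2, 0],
  ],
  gripper=[1, 1],
)

```text
clock: 12.68
eef_pos: [526.3, 11.1, 46.2]
eef_rot: [2.017, 1.567, -2.405]
wrist_force: [-2.8, -1.1, -0.3]
finger_gap: 19.6
```

```bash
python3 st.py
```

```text
stand x -110.3 y 1.0 z 46.2 Fx -3.0 Fy -0.2 Fz -0.3 rot [-0.03 -0.09 -0.19] 12.675
```

>>> jog_arm(
  turn=[
    [0, 0, 0],
    [0, 0, 0],
  ],
  dp=[
    [0, -0.2, 0],
    [0, -0.2, 0],
  ],
  gripper=[1, 1],
)

```text
clock: 12.92
eef_pos: [530.4, 12.4, 46.2]
eef_rot: [2.005, 1.567, -2.417]
wrist_force: [-3.2, -0.6, 1.3]
finger_gap: 19.7
```

>>> jog_arm(
  turn=[
    [0, 0, 0],
    [0, 0, 0],
  ],
  dp=[
    [0, -0.2, 0],
    [0, -0.2, 0],
  ],
  gripper=[1, 1],
)

```text
clock: 13.18
eef_pos: [534.5, 13.6, 46.2]
eef_rot: [2.004, 1.567, -2.418]
wrist_force: [-3.0, -1.2, 1.1]
finger_gap: 19.3
```

```bash
python3 st.py
```

```text
stand x -101.7 y 1.0 z 46.2 Fx -3.3 Fy -0.3 Fz 1.1 rot [-0.03 -0.09 -0.19] 13.175
```

>>> jog_arm(
  turn=[
    [0, 0, 0],
    [0, 0, 0],
  ],
  dp=[
    [0, -0.2, 0],
    [0, -0.2, 0],
  ],
  gripper=[1, 1],
)

```text
clock: 13.42
eef_pos: [537.0, 14.6, 45.4]
eef_rot: [1.676, 1.563, -2.746]
wrist_force: [-10.4, -4.0, 1.7]
finger_gap: 20.0
```

>>> jog_arm(
  turn=[
    [0, 0, 0],
  ],
  dp=[
    [0, -0.2, 0],
  ],
  gripper=[1],
)

```text
clock: 13.55
eef_pos: [537.7, 14.9, 44.7]
eef_rot: [1.594, 1.56, -2.828]
wrist_force: [-9.9, -4.0, -1.7]
finger_gap: 19.6
```

>>> jog_arm(
  turn=[
    [0, 0, 0],
  ],
  dp=[
    [0, -0.2, 0],
  ],
  gripper=[1],
)

```text
clock: 13.68
eef_pos: [539.0, 15.2, 44.3]
eef_rot: [1.567, 1.557, -2.855]
wrist_force: [-7.6, -3.8, 2.8]
finger_gap: 20.0
```

```bash
python3 st.py
```

```text
stand x -96.9 y 1.3 z 44.3 Fx -8.4 Fy -1.5 Fz 2.8 rot [-0.03  0.   -0.76] 13.675
```

>>> jog_arm(
  turn=[
    [0, 0, -0.6],
  ],
  dp=[
    [-0.06, -0.15, 0],
  ],
  gripper=[1],
)

```text
clock: 13.8
eef_pos: [540.1, 15.5, 44.5]
eef_rot: [1.526, 1.567, -2.896]
wrist_force: [-3.8, -1.9, -1.0]
finger_gap: 19.2
```

```bash
python3 st.py
```

```text
stand x -95.8 y 1.2 z 44.5 Fx -4.2 Fy -0.8 Fz -1.0 rot [-0.03  0.01 -0.23] 13.8
```

>>> jog_arm(
  turn=[
    [0, 0, 0],
  ],
  dp=[
    [-0.05, -0.1, 0],
  ],
  gripper=[1],
)

```text
clock: 13.92
eef_pos: [541.1, 15.7, 45.0]
eef_rot: [1.547, 1.567, -2.875]
wrist_force: [-2.1, -1.8, -0.6]
finger_gap: 19.8
```

```bash
python3 st.py
```

```text
stand x -94.7 y 1.2 z 45.0 Fx -2.5 Fy -1.1 Fz -0.6 rot [-0.04  0.01 -0.23] 13.925
```

>>> jog_arm(
  turn=[
    [0, 0, 0],
  ],
  dp=[
    [0, -0.1, 0],
  ],
  gripper=[1],
)

```text
clock: 14.05
eef_pos: [542.5, 16.1, 45.1]
eef_rot: [1.603, 1.567, -2.819]
wrist_force: [-0.4, -0.5, -2.0]
finger_gap: 19.6
```

```bash
python3 st.py
```

```text
stand x -93.3 y 1.1 z 45.1 Fx -0.5 Fy -0.3 Fz -2.0 rot [-0.04 -0.01 -0.2 ] 14.05
```

>>> jog_arm(
  turn=[
    [0, 0, 0],
  ],
  dp=[
    [0, -0.08, 0],
  ],
  gripper=[1],
)

```text
clock: 14.18
eef_pos: [543.9, 16.4, 45.3]
eef_rot: [1.734, 1.569, -2.688]
wrist_force: [2.7, 0.5, -0.8]
finger_gap: 19.8
```

```bash
python3 st.py
```

```text
stand x -91.9 y 1.0 z 45.3 Fx 2.7 Fy -0.3 Fz -0.8 rot [-0.04 -0.02 -0.12] 14.175
```

>>> jog_arm(
  turn=[
    [0, 0, 0],
  ],
  dp=[
    [0, -0.06, 0],
  ],
  gripper=[1],
)

```text
clock: 14.3
eef_pos: [545.0, 16.7, 45.5]
eef_rot: [2.188, 1.57, -2.234]
wrist_force: [0.7, -0.2, -0.3]
finger_gap: 19.5
```

```bash
python3 st.py
```

```text
stand x -90.7 y 1.0 z 45.5 Fx 0.6 Fy -0.4 Fz -0.3 rot [-0.04 -0.03 -0.05] 14.3
```

>>> jog_arm(
  turn=[
    [0, 0, 0],
    [0, 0, 0],
  ],
  dp=[
    [0, -0.04, 0],
    [0, 0, 0],
  ],
  gripper=[1, 1],
)

```text
clock: 14.55
eef_pos: [545.9, 17.0, 45.7]
eef_rot: [-2.91, 1.57, -1.048]
wrist_force: [2.2, 0.8, -2.1]
finger_gap: 19.5
```

```bash
python3 st.py
```

```text
stand x -89.8 y 1.0 z 45.7 Fx 2.4 Fy 0.1 Fz -2.1 rot [-0.03 -0.05  0.01] 14.55
```

>>> jog_arm(
  turn=[
    [0, 0, 0],
    [0, 0, 0],
  ],
  dp=[
    [0, -0.05, 0],
    [0, 0, 0],
  ],
  gripper=[1, 1],
)

```text
clock: 14.8
eef_pos: [546.4, 17.2, 45.8]
eef_rot: [-2.835, 1.57, -0.974]
wrist_force: [1.1, -0.5, -0.5]
finger_gap: 19.0
```

```bash
python3 st.py
```

```text
stand x -89.3 y 1.0 z 45.8 Fx 1.0 Fy -0.8 Fz -0.5 rot [-0.03 -0.05  0.01] 14.8
```

>>> jog_arm(
  turn=[
    [0, 0, 0],
    [0, 0, 0],
  ],
  dp=[
    [0, -0.06, 0],
    [0, 0, 0],
  ],
  gripper=[1, 1],
)

```text
clock: 15.05
eef_pos: [547.0, 17.3, 45.8]
eef_rot: [-2.9, 1.57, -1.039]
wrist_force: [1.5, 0.2, -0.2]
finger_gap: 19.6
```

```bash
python3 st.py
```

```text
stand x -88.7 y 1.0 z 45.8 Fx 1.5 Fy -0.2 Fz -0.2 rot [-0.03 -0.05  0.01] 15.05
```

>>> jog_arm(
  turn=[
    [0, 0, 0],
    [0, 0, 0],
  ],
  dp=[
    [0, -0.06, 0],
    [0, 0, 0],
  ],
  gripper=[1, 1],
)

```text
clock: 15.3
eef_pos: [547.3, 17.4, 45.7]
eef_rot: [2.484, 1.57, -1.938]
wrist_force: [0.1, -0.2, -0.5]
finger_gap: 19.2
```

```bash
python3 st.py
```

```text
stand x -88.3 y 1.0 z 45.7 Fx 0.0 Fy -0.2 Fz -0.5 rot [-0.03 -0.04 -0.03] 15.3
```

>>> jog_arm(
  turn=[
    [0, 0, 0],
    [0, 0, 0],
  ],
  dp=[
    [0, -0.06, 0],
    [0, 0, 0],
  ],
  gripper=[1, 1],
)

```text
clock: 15.55
eef_pos: [547.4, 17.5, 45.6]
eef_rot: [1.822, 1.569, -2.6]
wrist_force: [-0.7, -1.9, 1.3]
finger_gap: 20.0
```

```bash
python3 st.py
```

```text
stand x -88.2 y 1.0 z 45.6 Fx -1.2 Fy -1.6 Fz 1.3 rot [-0.03 -0.03 -0.11] 15.55
```

Run:
```python
from h import *
snap("wrist","w7");snap("scene","s7")
a=cv2.imread("pics/w7.png")[230:400,200:360];b=cv2.imread("pics/s7.png")[205:285,250:340]
a=cv2.resize(a,(400,420),interpolation=cv2.INTER_CUBIC);b=cv2.resize(b,(400,420),interpolation=cv2.INTER_CUBIC)
cv2.imwrite("pics/c7.png",np.hstack([a,b]))
```

```text
(no output)
```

View pics/c7.png

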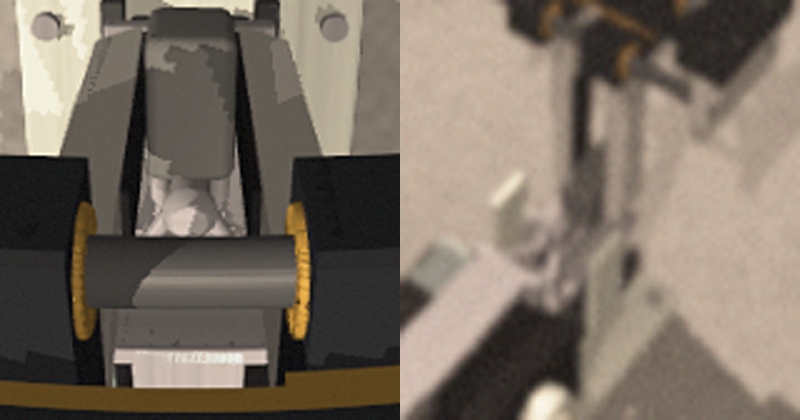

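>>> jog_arm(
  turn=[
    [0, 0, 0],
    [0, 0, 0],
    [0, 0, 0],
    [0, 0, 0],
  ],
  dp=[
    [0, 0, 0],
    [0, 0, 0],
    [0, 0, 0],
    [0, 0, 0],
  ],
  gripper=[0.65, 0.65, 0.65, 0.65],
)

```text
clock: 16.15
eef_pos: [547.8, 17.8, 45.7]
eef_rot: [2.152, 1.57, -2.27]
wrist_force: [0.9, 0.1, -1.1]
finger_gap: 33.1
```

>>> jog_arm(
  turn=[
    [0, 0, 0],
    [0, 0, 0],
    [0, 0, 0],
    [0, 0, 0],
    [0, 0, 0],
    [0, 0, 0],
    [0, 0, 0],
  ],
  dp=[
    [-0.5, 0, 0],
    [-1.5, 0, 0],
    [-3, 0, 0],
    [-4, 0, 0],
    [-4, 0, 0],
    [-2, 1, 0],
    [0, 0, 0],
  ],
  gripper=[0.65, 0.65, 0.65, 0.65, 0.65, 0.65, 0.65],
)

```text
clock: 17.02
eef_pos: [538.3, 15.0, 206.3]
eef_rot: [-2.044, 1.567, -0.183]
wrist_force: [-0.1, -0.6, -0.8]
finger_gap: 32.8
```

Run:
```python
from h import *
snap("wrist","w8");snap("top","t8");snap("scene","s8")
t=cv2.imread("pics/s8.png");cv2.imwrite("pics/s8a.png",cv2.resize(t[205:285,250:340],None,fx=7,fy=7,interpolation=cv2.INTER_CUBIC))
```

```text
(no output)
```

View pics/w8.png

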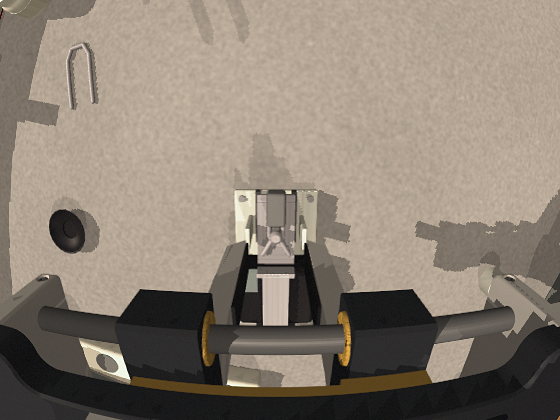

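View pics/s8a.png

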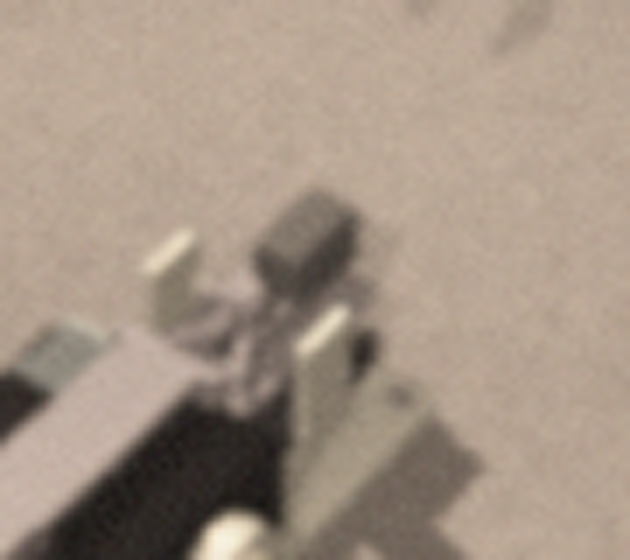

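Run:
```python
import cv2
t=cv2.imread("pics/w8.png");cv2.imwrite("pics/w8a.png",cv2.resize(t[180:290,220:335],None,fx=6,fy=5.4,interpolation=cv2.INTER_CUBIC))
```

```text
(no output)
```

View pics/w8a.png

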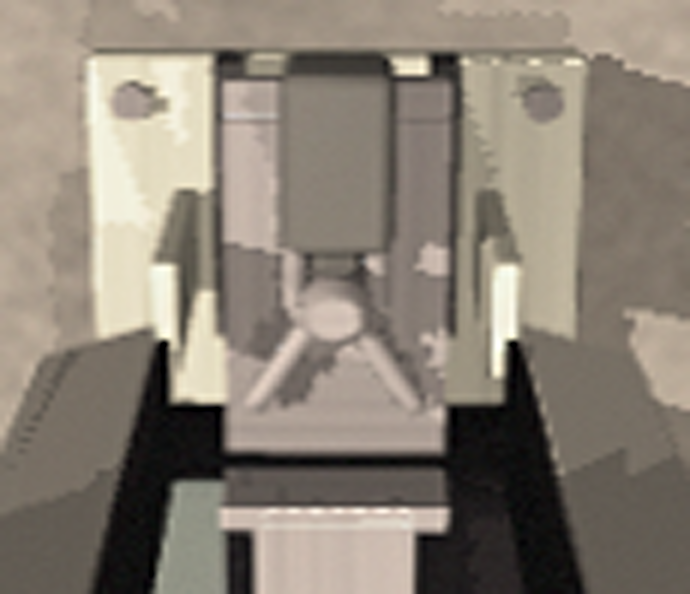

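Measure the clip seat relative to the pin.

Run:
```python
from h import *
f=np.load("pics/w8.npz");K,T=f["K"],f["T"]
A=lambda x,y:(220+(x+.5)/6-.5,180+(y+.5)/5.4-.5)
c=np.array([632.2,41.8]);u=np.array([np.cos(.291),np.sin(.291)]);v=np.array([-u[1],u[0]])
S=lambda x,y,z:((lambda w:(round(float(w@u),1),round(float(w@v),1)))(onz(K,T,A(x,y),z,1)[:2]-c))
for zt in (66,69):
  print("block top corners",zt,[S(*q,zt) for q in [(287,76),(388,76),(284,250),(390,250)]])
print("pin head",S(333,314,63)); print("head edges",S(305,314,63),S(362,314,63),S(333,290,63),S(333,341,63))
print("tips",S(255,405,48),S(418,408,48))
```

```text
block top corners 66 [(-103.9, -7.4), (-103.9, 9.6), (-69.6, -8.2), (-69.6, 10.1)]
block top corners 69 [(-104.6, -7.3), (-104.6, 9.5), (-70.6, -8.1), (-70.7, 10.1)]
pin head (-55.4, 0.3)
head edges (-55.3, -4.7) (-55.4, 5.4) (-60.4, 0.3) (-49.7, 0.3)
tips (-29.2, -14.5) (-28.5, 16.2)
```

Run:
```python
from h import *
s=manip.read_state();print(s["clock"],s["wrist_force"],abs(s["qd"]).max())
from cell import order
print(order.sign_off())
```

```text
17.175 [ 0.20766269 -0.4998518  -0.38651673] 0.01589037951837867
the job is handed in; nothing more can be done
None
```

I closed the strap, snapped the clip onto the pin, let go of it and handed the job in at 17.2 s. The hand-in gives no verdict.

- **Strap:** I pressed it down with the shut fingers until it met its stop, at about 19 N with the fingertips 68 mm up. The pictures afterwards show it level, with the pin standing in its slot.
- **Clip:** I pushed it in along the stand. The pin crept at about 3 N, then met its stop about 15 mm further in. The push peaked at about 11 N at the throat and fell to about zero, and the clip then pulled itself in at 1 to 3 N. I stopped at a light push of about 1 N, where it would go no further. After the throat I read at most about 4 N, so the nose was pressed far less than 10 N. Those readings come only at the ends of steps.
- **Last check:** After release, the wrist picture puts the pin at stand x = −55.4 mm. The clip's pocket is at about −55.2 mm by its block and −56 mm by its leg tips, and it is off by about 1 mm in y, all within the 3 mm limit. The arm was clear at about z = 206 mm with no contact force.
- **Disagreement:** The pin's y position read +2 to +3 mm in the early wrist pictures, −0.4 mm in the top view and +0.3 mm at the end. During insertion I corrected about 1 mm by the side force I felt.
- **Bystanders:** The arm kept away from them. I saw no sign that any had moved, but did not measure them again.

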